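# Lay a casting down in a grinding fixture and flip the keeper over it

### The arm

A 6-joint arm with a two-finger parallel gripper is mounted at the origin on the work surface. World frame = base frame: x ahead of the robot, y to its left, z up, the work surface at z = 0. Lengths are in m, angles in rad, forces in N, time in s.
With the tool pointing down it reaches from about 0.375 to 0.975 m from the base axis. Payload 3.8 kg.
Tool frame: the origin (TCP) lies between the finger pads; the fingertips stand 25 mm ahead of it and the grasp point (between the pads) lies 6 mm ahead of it; z points along the fingers, y is the line along which they close (so a half turn about z gives the same grasp; the last joint's range is limited). The gripper opens to 88 mm and grips with 3 to 60 N. Pads are 18 mm wide; open, the fingers measure 123 mm over their backs; the gripper's body (75 mm by 187 mm) begins 45 mm behind the grasp point.
Start: joints at [1.312, 0.264, 1.604, -0, 1.274, -0.037], TCP at [0.148, 0.658, 0.24] pointing down, gripper open.
Joint ranges: [-2.63, 2.63], [-0.94, 2.18], [0.31, 2.57], [-1.31, 4.45], [0, 2.66], [-2.55, 2.55]. Speed limits (rad/s): [2.57, 2.57, 3.14, 3.14, 3.14, 3.14].

### API

Orientations are given as a 3x3 rotation matrix whose columns are the frame's x, y, z axes.
In Python, from rig import sensors, imaging, workorder gives the robot as it stands.
- The arm moves only by the shell command python3 -m inch 'ROWS' [FORCE]. ROWS is JSON, a list of rows, each an object of numbers: "x", "y", "z": the shift along the tool's x, y, z in mm; "ax", "ay", "az": the turn, a rotation vector about the tool's x, y, z in rad; "grip": the opening, from 0 (shut) to 1 (fully open). In form: [{"x": .., "y": .., "z": .., "ax": .., "ay": .., "az": .., "grip": ..}, ...]. A call has 1 to 8 rows; each row is the pose to reach, as a shift and turn from the pose commanded when the call began, along the tool's axes at that moment; what a row does not reach only later rows make up. A row lasts 1/8 s, in which the tool goes at most 62.5 mm and 10.7 degrees, less where a joint would pass 70% of its speed; a pose out of reach is approached as far as the arm can. A call with a gripper value outside its range is refused whole. The fingers move at their own pace and stop on an object; FORCE is the grip in N (left out, the last holds). Time passes only in rows, so rows that repeat a pose let the fingers close. It gives the time, the measured TCP pose, the force, the opening and the grip force at its end, in the units of the state.
- sensors.get_obs(): the state, without advancing time (a new reading comes with each control period).
- imaging.read_camera(name): name is "scene" or "top" or "wrist"; returns the picture (480x640x3 uint8, red, green, blue); there is no depth.
- imaging.camera_model(name): a dict with "mtx" (3x3 intrinsics, pixels), "extrinsics" (4x4, takes a point from camera to world coordinates); the wrist camera has in their place "T_tool_cam" (4x4, takes a point from camera to tool coordinates, whose origin is the TCP and whose axes are the flange's). Camera axes: x right, y down, z forward; pixel columns grow to the right and rows downward; lengths in m; the calibration is good to about 2 mm. A picture is of the moment at which its call begins: read the wrist's pose just before it. camera_model takes no time and is no camera call.
- workorder.sign_off(): hands the job in; it is judged then, once.
The state is a dict: "time": time; "joint_positions": joint angles; "qd": joint speeds; "joint_efforts": joint torques, N m; "eef_pos": TCP position; "tool_rot": TCP orientation; "wrist_force": force on the tool from outside, world axes, zero at the start; "wrist_torque": the same for the moment, N m; "width": opening from 0.0 (shut) to 1.0 (fully open); "grasp_force": force on a finger pad.
Only numpy, scipy, OpenCV 4.12 (cv2) and the standard library are available. Lean on these libraries where they do the work, as an engineer would, in place of code of your own. Each camera call takes 0.05 s, during which the arm holds its last target. There are 200 camera calls.

### The job

In the green clamping fixture an aluminium casting stands on end with its raw brown face turned outwards, away from the orange keeper: push the casting over along the channel so that it lies flat between the cheeks with the brown face up. Then flip the orange keeper over across it, by pushing, until it is fully down. Only push: do not grip, lift or carry the casting, and leave everything else on the bench where it is.

Things in the scene. Friction and masses are not known exactly. Their poses are not given: they have to be found in the camera images.
- fixture: Green clamping fixture bolted to the bench. Base plate 110 (x) by 250 (y) by 10 mm; origin at the centre of its underside, on the bench, z up. A channel runs along its y between two steel cheeks, 56 mm apart inside, 8 mm thick, 240 mm long, tops 32 mm above the bench. The casting is tipped towards -y; the keeper closes towards +x.
- casting: The aluminium casting to tip: a loose block 50 (x) by 40 (y) by 110 (z) mm, 0.45 to 0.75 kg, on end on the fixture's plate near the channel's +y end. Origin at the centre of its foot, z up while it stands. Its +y face, towards the lip, is raw brown; lying as wanted, its y axis points up. Pushed near the top towards -y it tips rather than slides, and falls by itself past about 20 degrees.
- casting_center (a point): Centre of the casting: 65 mm above the bench while it stands, 30 mm when it lies in the channel.
- keeper (a joint): Angle of the orange keeper (rad): 0 = level, fully down on the rest post; 1.57 = upright; it starts open at 1.7 to 2.0, leaning back to the fixture's -x side; open stop at 2.1. Its stiff hinge keeps it wherever it is left (1 to 2 N at the tip moves it), so it must be pushed all the way down.
- keeper_tip (a point): Middle of the keeper's free end. The keeper is a flat orange bar 92 mm long from hinge axis to tip, 36 mm wide (along the fixture's y) and 8 mm thick.
- keeper_hinge (a point): Middle of the keeper's hinge axis, 58 mm above the bench, at x = -44, y = -30 mm in the fixture's frame; the axis is parallel to the fixture's y. On both sides of the keeper stand dark ears 14 (x) by 12 (y) mm, 66 mm high, 27 mm from here along y.
- heel (a point): Middle of the top of the low dark lip, 8 mm thick, 22 mm above the bench, across the channel's +y end at y = +112 mm in the fixture's frame. The -y end is open.
- rest (a point): Middle of the top of the dark rest post for the keeper's free end, 12 (x) by 36 (y) mm, 53 mm above the bench, at x = +43, y = -30 mm in the fixture's frame.
- spare_casting: A second casting just like the first (50 by 40 by 110 mm), standing on the bench off to a side. Not part of the job. Origin at the centre of its foot.
- compound_tin: Yellow tin, 64 mm across, 85 mm high, standing on the bench. Not part of the job. Origin at the centre of its underside.
- mug: Blue mug, 76 mm across, 90 mm high. Not part of the job. Origin at the centre of its underside.
- grey_wheel: Grey grinding wheel lying flat, 110 mm across, 25 mm thick. Not part of the job. Origin at the centre of its underside.
- felt_wheel: Light brown polishing wheel lying flat, 90 mm across, 30 mm thick. Not part of the job. Origin at the centre of its underside.
- brush: Hand brush lying beyond the fixture, across the bench. Not part of the job.
- wrench: Wrench lying beyond the fixture, across the bench. Not part of the job.
Not all that is in view belongs to the job. What is shaped like the casting but purple is not meant.

How it is judged:
By the outcome, as a careful person would: the job done as asked, in the order asked, and still so for the second after the job is handed in, with the robot touching nothing.
It also fails if it takes over 42 s, if anything falls off the work surface, if the arm or the gripper's body presses on something with over 40 N, if the wrist force passes 120 N, or if a joint passes its speed limit or range.

## Working session

There is one attempt and no reset: what is moved stays moved. The work goes in short steps, Python scripts to look and compute and a shell command to move; the robot and the scene stay as the last step left them, time stands still between calls to the robot, and variables do not carry over. Pictures are saved under pics/ and viewed, at most 10 in all, crops included, and the job is handed in when it is done.

```bash
mkdir -p pics; ls
python3 - <<'E'
from rig import sensors, imaging
import cv2
o=sensors.get_obs(); print(o['time'],o['eef_pos'],o['tool_rot'],o['width'])
for n in('scene','top'):
    im=imaging.read_camera(n); cv2.imwrite(f'pics/{n}0.png',im[:,:,::-1])
    m=imaging.camera_model(n); print(n,m['mtx'],m['extrinsics'])
print(imaging.camera_model('wrist'))
E
```

```text
pics
0.0 [0.14831701 0.65778663 0.23821922] [[-9.75503322e-01  2.19984040e-01 -5.40027108e-04]
 [ 2.19984695e-01  9.75501018e-01 -2.12087948e-03]
 [ 6.02373568e-05 -2.18772267e-03 -9.99997605e-01]] 1.0015371477914359
scene [[507.089891     0.         319.57004536]
 [  0.         507.089891   235.8548513 ]
 [  0.           0.           1.        ]] [[ 0.43480208  0.58911001 -0.68109951  1.52066882]
 [ 0.9003765  -0.27061029  0.34072311 -0.45121725]
 [ 0.01641086 -0.76139311 -0.64808273  0.99058462]
 [ 0.          0.          0.          1.        ]]
top [[610.51675094   0.         316.81916073]
 [  0.         610.51675094 240.76699191]
 [  0.           0.           1.        ]] [[ 0.01966363 -0.98837569  0.1507542   0.35946384]
 [-0.99976241 -0.01801949  0.01226454  0.00519702]
 [-0.00940546 -0.15095955 -0.9884952   1.44805903]
 [ 0.          0.          0.          1.        ]]
{'mtx': array([[382.60593486,   0.        , 311.90645977],
       [  0.        , 382.60593486, 244.28245932],
       [  0.        ,   0.        ,   1.        ]]), 'T_tool_cam': array([[-9.51226616e-04, -9.50015578e-01, -3.12201052e-01,
         8.02815523e-02],
       [ 9.99999367e-01, -7.16117431e-04, -8.67720646e-04,
        -2.07903060e-04],
       [ 6.00775516e-04, -3.12201680e-01,  9.50015658e-01,
        -1.44315592e-01],
       [ 0.00000000e+00,  0.00000000e+00,  0.00000000e+00,
         1.00000000e+00]])}
```

View pics/scene0.png

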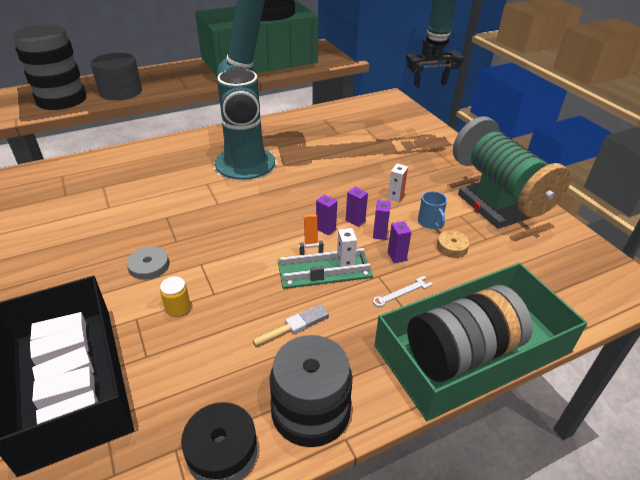

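View pics/top0.png

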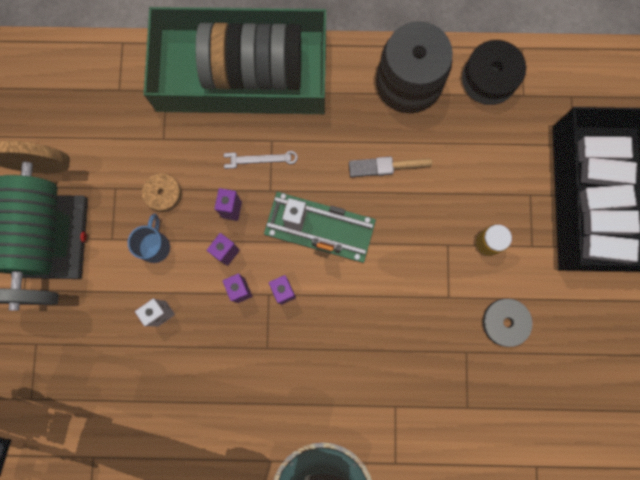

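Candidates for the casting:
- Grey-white block in the green fixture: scene (347,247), top (293,211). This is the one I choose.
- Spare casting on the bench: scene (398,182), top (151,313).
- Purple look-alikes: top (227,203), (222,249), (236,288), (282,289).

Next I'll measure and check with a crop.

```bash
cat > h.py <<'E'
import numpy as np, cv2
from rig import sensors, imaging
def ray(n,uv,z):
    m=imaging.camera_model(n); E=m['extrinsics']
    d=E[:3,:3]@np.linalg.solve(m['mtx'],[uv[0],uv[1],1.]); c=E[:3,3]
    return c+d*(z-c[2])/d[2]
def proj(n,p):
    m=imaging.camera_model(n); E=m['extrinsics']
    q=m['mtx']@(E[:3,:3].T@(np.array(p)-E[:3,3])); return q[:2]/q[2]
E
python3 - <<'E'
from h import *
ims={n:cv2.imread(f'pics/{n}0.png') for n in('top','scene')}
t=ims['top']; hsv=cv2.cvtColor(t,cv2.COLOR_BGR2HSV)
g=cv2.inRange(hsv,(50,60,30),(90,255,255)); roi=np.zeros_like(g); roi[180:275,250:390]=255; g&=roi
ys,xs=np.nonzero(g)
P=np.array([ray('top',(x,y),.01)[:2] for x,y in zip(xs,ys)],np.float32)
r=cv2.minAreaRect(P*1000); print('plate',r)
o=cv2.inRange(hsv,(5,150,100),(18,255,255))&roi; ys,xs=np.nonzero(o); print('orange top',xs.min(),xs.max(),ys.min(),ys.max(),xs.mean(),ys.mean())
hs=cv2.cvtColor(ims['scene'],cv2.COLOR_BGR2HSV); o=cv2.inRange(hs,(3,180,130),(15,255,255)); ys,xs=np.nonzero(o[200:260,290:330]); print('orange scene',xs.min()+290,xs.max()+290,ys.min()+200,ys.max()+200)
a=cv2.resize(t[175:275,210:390],None,fx=4,fy=4,interpolation=2)[:, :720]
b=cv2.resize(ims['scene'][195:295,265:445],None,fx=4,fy=4,interpolation=2)
cv2.imwrite('pics/cropa.png',cv2.resize(np.vstack([a,b]),(540,600)))
E
```

```text
plate ((613.5167236328125, 17.48436737060547), (245.32308959960938, 106.1339111328125), 75.07019805908203)
orange top 317 332 243 250 324.7464788732394 246.32394366197184
orange scene 304 317 214 243
```

View pics/cropa.png

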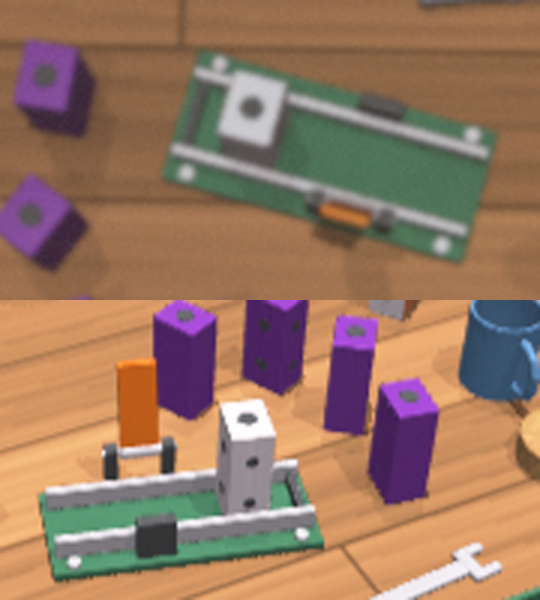

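The crop shows the casting in the fixture at top px (294,211), with its hole visible. The lip is at its left (+y world) and the keeper stands open at (325,246). Purple blocks stand to its left, about 150 mm away.

Run:
```python
from h import *
c=np.array([.6135,.0175]); th=np.radians(-14.93); X=np.array([np.cos(th),np.sin(th)]);Y=np.array([-X[1],X[0]])
W=lambda x,y:c+x*X+y*Y
F=lambda p:np.array([(p[:2]-c)@X,(p[:2]-c)@Y])*1000
t=ray('top',(294.3,211),.12); print('cast top',t,F(t))
for u in [(227,203),(222,249),(236,288),(282,289)]: print('purple',ray('top',u,.11),F(ray('top',u,.11)))
for z in(.14,.15): print('tip',F(ray('top',(325,246.),z)))
for a in (1.6,1.7,1.8,1.9,2.0): 
    w=W(-.044+.092*np.cos(a),-.030); p=[*w,.058+.092*np.sin(a)]; print(a,proj('top',p),proj('scene',p))
print('hinge',W(-.044,-.03),'heel proj',proj('top',[*W(0,.112),.022]),'rest',proj('top',[*W(.043,-.03),.053]))
o=sensors.get_obs();R=o['tool_rot']; p=o['eef_pos']
print(F(p),'tool y angle',np.degrees(np.arctan2(R[1,1],R[0,1])),'x angle',np.degrees(np.arctan2(R[1,0],R[0,0])))
```

```text
cast top [0.62786719 0.07292746 0.12      ] [-0.39809288 57.25784742]
purple [0.64547932 0.22478842 0.11      ] [-22.50579386 208.5297499 ]
purple [0.54124796 0.23152037 0.11      ] [-124.95284378  188.18040152]
purple [0.45548523 0.19703562 0.11      ] [-198.93572985  132.76400883]
purple [0.45520964 0.09600769 0.11      ] [-173.1733057    35.07564042]
tip [-59.85323152 -30.45157689]
tip [-61.24794899 -30.81001356]
1.6 [326.49697353 239.4591103 ] [310.40117755 217.95096033]
1.7 [325.32540765 243.56111222] [309.80282636 216.06960421]
1.8 [324.16688228 247.67360813] [309.21739425 214.50170572]
1.9 [323.03537369 251.74694286] [308.65105122 213.25905556]
2.0 [321.94442953 255.73218163] [308.10953486 212.34920275]
hinge [ 5.6325622e-01 -1.5113432e-04] heel proj [274.18650211 212.84111221] rest [336.79855184 209.25015907]
[-614.45274785  498.89031853] tool y angle 77.29516734915255 x angle 167.29515879381321
```

```bash
python3 -m inch '[{"x":-50,"y":-33,"grip":0},{"x":-100,"y":-67,"grip":0},{"x":-150,"y":-100,"grip":0},{"x":-200,"y":-134,"grip":0},{"x":-250,"y":-168,"grip":0},{"x":-300,"y":-201,"grip":0},{"x":-350,"y":-235,"az":0.02,"grip":0},{"x":-400,"y":-268,"az":0.039,"grip":0}]'
cat >> h.py <<'E'
c=np.array([.6135,.0175]); th=np.radians(-14.93); X=np.array([np.cos(th),np.sin(th)]);Y=np.array([-X[1],X[0]])
W=lambda x,y:c+x*X+y*Y
def go(x,y,z):
    "tool-axis shift in mm to fixture point (mm), z of TCP"
    o=sensors.get_obs(); R=o['tool_rot']; p=o['eef_pos']
    f=[(p[:2]-c)@X*1000,(p[:2]-c)@Y*1000]
    d=R.T@(np.r_[W(x/1000,y/1000),z/1000]-p)*1000
    print('t',o['time'],'fix',np.round(f,1),'z',p[2]*1000,'F',np.round(o['wrist_force'],1),'w',o['width'],'shift',np.round(d,1),'yang',np.degrees(np.arctan2(R[1,1],R[0,1])))
E
python3 -c "from h import *;go(0,120,238)"
```

```text
t 0.1 fix [-614.5  498.9] z 238.33134473882862 F [-0.1  0.5 -0.6] w 0.9999770671545342 shift [-599.3 -402.5    1.1] yang 77.29516734915255validation failed for argument at $[0]...
```

```bash
python3 -m inch '[{"x":-50,"y":-33,"z":0,"ax":0,"ay":0,"az":0,"grip":0.0}]'; echo; python3 -c "from h import *;go(0,120,238)"
```

```text
time: 0.22
eef_pos: [0.1883, 0.6165, 0.2384]
tool_rot: [[-0.976, 0.216, -0.001], [0.216, 0.976, -0.0], [0.001, -0.0, -1.0]]
wrist_force: [1.4, -0.4, 0.8]
width: 0.911
grasp_force: 0.0

t 0.225 fix [-565.2  469.2] z 238.41146708483615 F [ 1.4 -0.4  0.8] w 0.9108634650917437 shift [-5.495e+02 -3.733e+02  1.000e-01] yang 77.54605237623204
```

All keys are required.

```bash
python3 -m inch '[{"x":-50,"y":-34,"z":0,"ax":0,"ay":0,"az":0,"grip":0},{"x":-100,"y":-68,"z":0,"ax":0,"ay":0,"az":0,"grip":0},{"x":-150,"y":-102,"z":0,"ax":0,"ay":0,"az":0,"grip":0},{"x":-200,"y":-136,"z":0,"ax":0,"ay":0,"az":0,"grip":0},{"x":-250,"y":-170,"z":0,"ax":0,"ay":0,"az":0,"grip":0},{"x":-300,"y":-204,"z":0,"ax":0,"ay":0,"az":0,"grip":0},{"x":-350,"y":-238,"z":0,"ax":0,"ay":0,"az":0.02,"grip":0},{"x":-400,"y":-272,"z":0,"ax":0,"ay":0,"az":0.04,"grip":0}]'
python3 -c "from h import *;go(0,120,238)"
```

```text
time: 1.23
eef_pos: [0.5212, 0.2602, 0.2392]
tool_rot: [[-0.966, 0.26, -0.0], [0.26, 0.966, 0.0], [0.0, -0.0, -1.0]]
wrist_force: [1.3, 0.3, -0.1]
width: 0.006
grasp_force: 0.0
t 1.225 fix [-151.7  210.8] z 239.17260299064907 F [ 1.3  0.3 -0.1] w 0.006335399637602039 shift [-151.9  -90.5    1.1] yang 74.95887874134435
```

```bash
python3 -m inch '[{"x":-50,"y":-30,"z":0,"ax":0,"ay":0,"az":0,"grip":0},{"x":-100,"y":-60,"z":0,"ax":0,"ay":0,"az":0,"grip":0},{"x":-152,"y":-90,"z":0,"ax":0,"ay":0,"az":0,"grip":0},{"x":-152,"y":-90,"z":0,"ax":0,"ay":0,"az":0,"grip":0},{"x":-152,"y":-90,"z":40,"ax":0,"ay":0,"az":0,"grip":0},{"x":-152,"y":-90,"z":80,"ax":0,"ay":0,"az":0,"grip":0},{"x":-152,"y":-90,"z":112,"ax":0,"ay":0,"az":0,"grip":0},{"x":-152,"y":-90,"z":112,"ax":0,"ay":0,"az":0,"grip":0}]'
python3 -c "
from h import *;go(0,60,125)
im=imaging.read_camera('scene');a=cv2.resize(im[150:310,240:450,::-1],None,fx=3,fy=3,interpolation=2);cv2.imwrite('pics/s1.png',a)"
```

```text
time: 2.22
eef_pos: [0.6401, 0.1361, 0.1236]
tool_rot: [[-0.966, 0.258, -0.008], [0.258, 0.966, -0.001], [0.008, -0.003, -1.0]]
wrist_force: [0.1, 0.6, 0.0]
width: 0.004
grasp_force: 0.0
t 2.225 fix [ -4.8 121.4] z 123.55902944856086 F [0.1 0.6 0. ] w 0.0044098729024754585 shift [ -4.8 -61.4  -1.3] yang 75.04655719709864
```

View pics/s1.png

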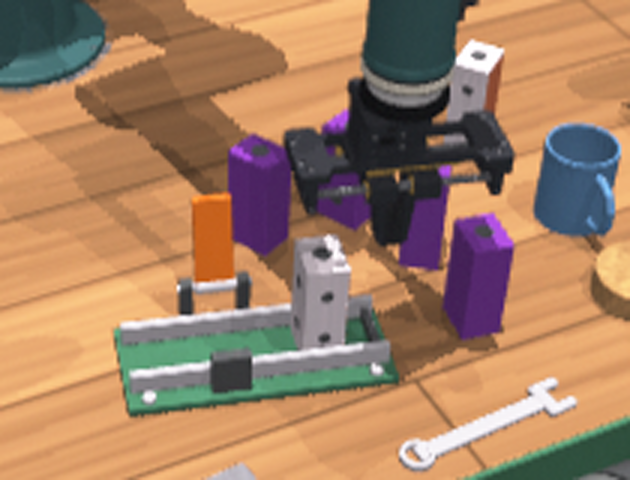

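The fingers are behind the casting, on the lip side, and clear of the purple blocks. Now I'll push gently.

```bash
python3 -m inch '[{"x":-5,"y":-10,"z":0,"ax":0,"ay":0,"az":0,"grip":0},{"x":-5,"y":-20,"z":0,"ax":0,"ay":0,"az":0,"grip":0},{"x":-5,"y":-27,"z":0,"ax":0,"ay":0,"az":0,"grip":0},{"x":-5,"y":-34,"z":0,"ax":0,"ay":0,"az":0,"grip":0},{"x":-5,"y":-41,"z":0,"ax":0,"ay":0,"az":0,"grip":0},{"x":-5,"y":-48,"z":0,"ax":0,"ay":0,"az":0,"grip":0},{"x":-5,"y":-54,"z":0,"ax":0,"ay":0,"az":0,"grip":0},{"x":-5,"y":-60,"z":0,"ax":0,"ay":0,"az":0,"grip":0}]'
python3 -c "
from h import *;go(0,50,125)
im=imaging.read_camera('scene');a=cv2.resize(im[150:310,240:450,::-1],None,fx=3,fy=3,interpolation=2);cv2.imwrite('pics/s2.png',a)"
```

```text
time: 3.28
eef_pos: [0.6331, 0.0761, 0.1274]
tool_rot: [[-0.966, 0.259, -0.0], [0.259, 0.966, 0.0], [0.0, 0.0, -1.0]]
wrist_force: [0.9, -0.8, -0.0]
width: 0.004
grasp_force: 0.0
t 3.275 fix [ 3.8 61.6] z 127.43278916946139 F [ 0.9 -0.8 -0. ] w 0.004408438996317693 shift [  3.8 -11.6   2.4] yang 74.99944904248272
```

View pics/s2.png

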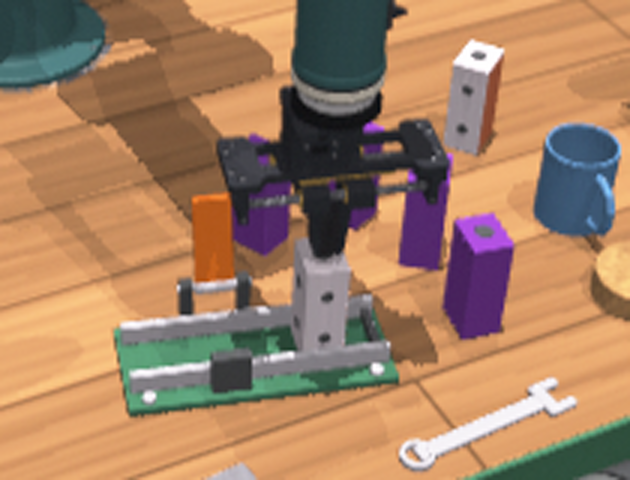

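The casting is still upright with no contact force, and the fingertips appear over its top at crop (325,250). I'll check the geometry.

Run:
```python
from h import *
o=sensors.get_obs();p=o['eef_pos'];R=o['tool_rot']
q=lambda P:(proj('scene',P)-[240,150])*3
print('tip',q(p+R@[0,0,.025]),'tcp',q(p))
for y in(37,77):
  for x in(-25,25): print('cast top',x,y,q([*W(x/1e3,y/1e3),.12]),'foot',q([*W(x/1e3,y/1e3),.01]))
im=imaging.read_camera('top');im2=imaging.read_camera('wrist')
a=cv2.resize(im[165:275,230:390,::-1],None,fx=3.5,fy=3.5,interpolation=2);b=cv2.resize(im2[:,:,::-1],(320,240))
a=cv2.resize(a,(437,300)); v=np.zeros((300,760,3),np.uint8); v[:,:437]=a; v[:240,437:757]=b
cv2.imwrite('pics/w1.png',v)
```

```text
tip [321.03575941 269.56149673] tcp [322.51064344 248.15553634]
cast top -25 37 [288.73872548 237.03350776] foot [284.34702256 326.69118439]
cast top 25 37 [300.91282706 273.03101854] foot [295.78428024 363.24401187]
cast top -25 77 [332.05959112 232.26119733] foot [325.54723039 321.77259932]
cast top 25 77 [345.38784197 267.95956008] foot [338.02711097 358.03513606]
```

View pics/w1.png

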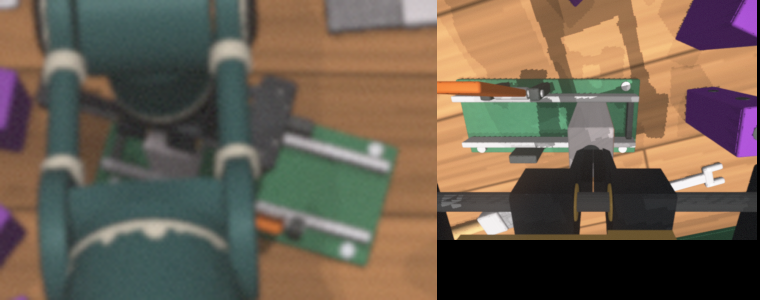

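Run:
```python
from h import *
for z in(.099,.108,.116,.124):print(z,[(proj('scene',[*W(-.0048+dx,.1214+dy),z])-[240,150])*3 for dx,dy in((0,0),(.009,-.0175),(.009,.0175),(.009,0))])
m=imaging.camera_model('wrist');T=np.linalg.inv(m['T_tool_cam'])
for z in(0,.01,.025):
  q=m['mtx']@(T@[-.009,0,z,1])[:3];print(z,q[:2]/q[2]/2+[437,0])
im=cv2.imread('pics/s1.png')[190:300,340:460];print(im.shape);cv2.imwrite('pics/s1c.png',cv2.resize(im,None,fx=4,fy=4))
```

```text
0.099 [array([383.65879624, 258.88995837]), array([367.43061071, 267.42713396]), array([404.99094461, 263.13639155]), array([386.24763455, 265.27755237])]
0.108 [array([384.4388886 , 251.29645349]), array([368.14661103, 259.81776707]), array([405.86429935, 255.53866338]), array([387.04262463, 257.67399832])]
0.116 [array([385.13789418, 244.49225616]), array([368.78822218, 252.99897869]), array([406.64689163, 248.73052102]), array([387.75500752, 250.86052741])]
0.124 [array([385.84222371, 237.636235  ]), array([369.43475412, 246.12789416]), array([407.43546215, 241.87037113]), array([388.47284312, 243.99490489])]
0 [593.34835263 168.23654502]
0.01 [593.33347757 162.30326696]
0.025 [593.31397292 154.52336424]
(110, 120, 3)
```

View pics/s1c.png

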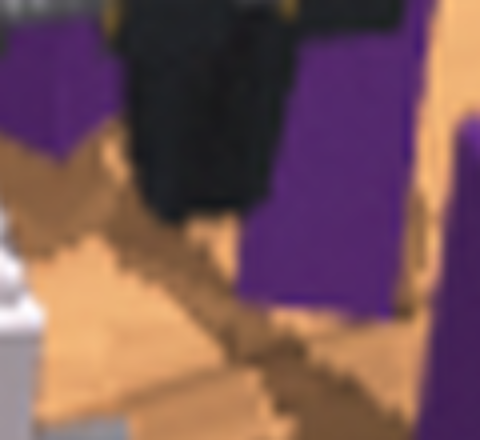

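The finger seems to have passed just over the casting's top, so the real tip is higher than nominal. I'll back off, go lower and push again while watching the force.

```bash
python3 -m inch '[{"x":2,"y":20,"z":-5,"ax":0,"ay":0,"az":0,"grip":0},{"x":4,"y":40,"z":-5,"ax":0,"ay":0,"az":0,"grip":0},{"x":4,"y":60,"z":-5,"ax":0,"ay":0,"az":0,"grip":0},{"x":4,"y":60,"z":-5,"ax":0,"ay":0,"az":0,"grip":0},{"x":4,"y":60,"z":10,"ax":0,"ay":0,"az":0,"grip":0},{"x":4,"y":60,"z":25,"ax":0,"ay":0,"az":0,"grip":0},{"x":4,"y":60,"z":25,"ax":0,"ay":0,"az":0,"grip":0}]'
python3 - <<'E'
from h import *
go(0,100,100)
im=imaging.read_camera('scene');a=cv2.resize(im[180:280,300:420,::-1],None,fx=3.5,fy=3.5,interpolation=2)
w=imaging.read_camera('wrist')[100:400,160:540,::-1]
w=cv2.resize(w,None,fx=350/300,fy=350/300);cv2.imwrite('pics/c2.png',np.hstack([a,w])[:,:800])
E
```

```text
time: 4.3
eef_pos: [0.6427, 0.1344, 0.0994]
tool_rot: [[-0.966, 0.26, -0.005], [0.26, 0.966, -0.001], [0.005, -0.002, -1.0]]
wrist_force: [-0.9, 0.4, 0.3]
width: 0.002
grasp_force: 0.0
t 4.3 fix [ -1.9 120.5] z 99.41215966653807 F [-0.9  0.4  0.3] w 0.001944356572124507 shift [ -1.9 -20.5  -0.5] yang 74.95510486517792
```

View pics/c2.png

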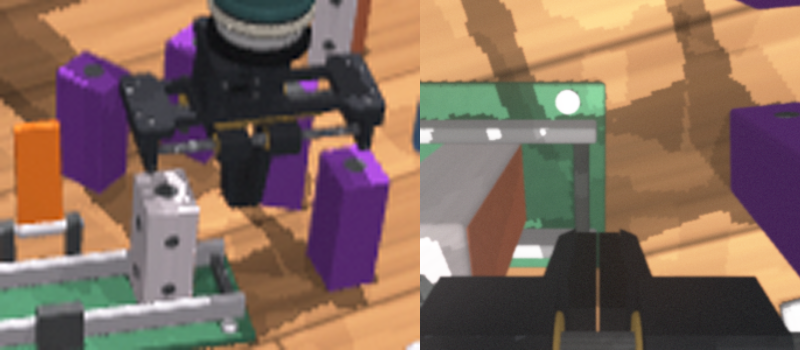

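The right panel shows the fingers (995,600 wrist px) beside the casting's brown face, past the lip. In the scene panel, the long gripper body reaches over the casting top at (150,165) and the purple block at (365,150). I'll check heights.

Run:
```python
from h import *
o=sensors.get_obs();p=o['eef_pos'];R=o['tool_rot'];print(o['joint_positions'])
q=lambda P:(proj('scene',P)-[300,180])*3.5
for d in(-.039,0,.025):print(d,[q(p+R@[dx,dy,d]).round() for dx,dy in((0,0),(-.009,-.0175),(-.009,.0175),(0,-.0935),(0,.0935))])
m=imaging.camera_model('wrist');T=np.linalg.inv(m['T_tool_cam'])
f=lambda P:((lambda k:(k[:2]/k[2]-[160,100])*350/300+[420,0])(m['mtx']@(T@[*P,1])[:3])).round()
for z in(.006,.015,.025):print(z,f((.009,0,z)),f((.009,.0175,z)),f((-.009,.0175,z)))
Tw=np.eye(4);Tw[:3,:3]=R;Tw[:3,3]=p
for x in(-25,25):
  P=np.linalg.inv(Tw)@[*W(x/1e3,.077),.12,1];print('brown top',x,f(P[:3]))
  P=np.linalg.inv(Tw)@[*W(x/1e3,.077),.01,1];print('brown foot',x,f(P[:3]))
print('lip',f((np.linalg.inv(Tw)@[*W(0,.112),.022,1])[:3]))
```

```text
[ 1.68407123e-01  3.45741108e-01  1.76533796e+00 -6.61962092e-05
  1.03212358e+00 -1.13984287e+00]
-0.039 [array([243., 159.]), array([224., 169.]), array([269., 164.]), array([123., 172.]), array([361., 146.])]
0 [array([239., 198.]), array([220., 208.]), array([264., 203.]), array([121., 211.]), array([355., 185.])]
0.025 [array([237., 222.]), array([218., 232.]), array([261., 227.]), array([120., 236.]), array([351., 209.])]
0.006 [598. 225.] [645. 224.] [644. 267.]
0.015 [598. 215.] [643. 214.] [642. 256.]
0.025 [598. 205.] [641. 204.] [639. 244.]
brown top -25 [454. 213.]
brown foot -25 [516. 130.]
brown top 25 [469. 347.]
brown foot 25 [521. 215.]
lip [581. 181.]
```

The closed fingertips reach only to about TCP level, which explains the pass-over. They are now at about z=100 mm against a casting top of 120, and the body is at about 138, so it's clear. I'll push at this height.

```bash
python3 -m inch '[{"x":-2,"y":-10,"z":2,"ax":0,"ay":0,"az":0,"grip":0},{"x":-2,"y":-20,"z":2,"ax":0,"ay":0,"az":0,"grip":0},{"x":-2,"y":-26,"z":2,"ax":0,"ay":0,"az":0,"grip":0},{"x":-2,"y":-32,"z":2,"ax":0,"ay":0,"az":0,"grip":0},{"x":-2,"y":-38,"z":2,"ax":0,"ay":0,"az":0,"grip":0},{"x":-2,"y":-44,"z":2,"ax":0,"ay":0,"az":0,"grip":0}]'
python3 -c "from h import *;go(0,50,100)"
```

```text
time: 5.15
eef_pos: [0.6355, 0.0921, 0.1008]
tool_rot: [[-0.966, 0.259, 0.0], [0.259, 0.966, 0.0], [-0.0, 0.0, -1.0]]
wrist_force: [0.4, 0.6, 0.2]
width: 0.004
grasp_force: 0.5
t 5.15 fix [ 2.  77.8] z 100.76548109392398 F [0.4 0.6 0.2] w 0.004207699970988363 shift [  2.  -27.8   0.8] yang 75.00933938508072
```

```bash
python3 -m inch '[{"x":2,"y":-6,"z":0,"ax":0,"ay":0,"az":0,"grip":0},{"x":2,"y":-12,"z":0,"ax":0,"ay":0,"az":0,"grip":0},{"x":2,"y":-18,"z":0,"ax":0,"ay":0,"az":0,"grip":0},{"x":2,"y":-24,"z":0,"ax":0,"ay":0,"az":0,"grip":0},{"x":2,"y":-30,"z":0,"ax":0,"ay":0,"az":0,"grip":0},{"x":2,"y":-35,"z":0,"ax":0,"ay":0,"az":0,"grip":0}]'
python3 - <<'E'
from h import *
go(0,50,100)
im=imaging.read_camera('scene');a=cv2.resize(im[180:300,270:420,::-1],None,fx=3,fy=3,interpolation=2)
w=imaging.read_camera('wrist')[:,:,::-1]
w=cv2.resize(w,(480,360));cv2.imwrite('pics/c3.png',np.hstack([a,w])[:,:800])
E
```

```text
time: 5.9
eef_pos: [0.6243, 0.0587, 0.1005]
tool_rot: [[-0.966, 0.259, -0.0], [0.259, 0.966, -0.0], [0.0, -0.0, -1.0]]
wrist_force: [1.0, 0.5, 0.5]
width: 0.007
grasp_force: 0.0
t 5.9 fix [-0.2 42.6] z 100.45650774379698 F [1.  0.5 0.5] w 0.006919982102737538 shift [-0.2  7.4  0.5] yang 74.99046724409015
```

View pics/c3.png

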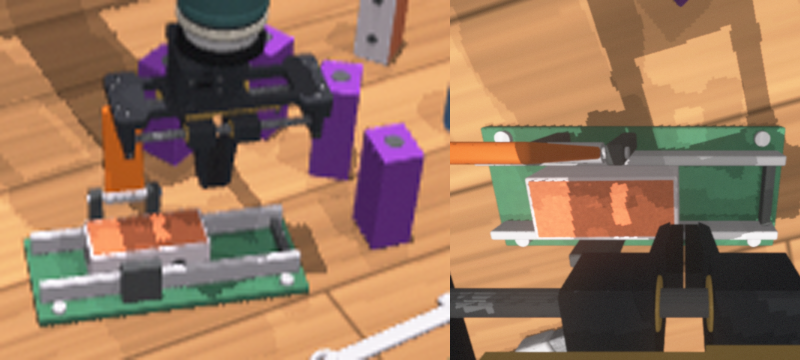

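The casting lies flat between the cheeks, brown face up (scene panel (148,235)). The keeper is still open and untouched. Next I'll retreat up and go behind the keeper.

```bash
python3 -m inch '[{"x":0,"y":15,"z":-35,"ax":0,"ay":0,"az":0,"grip":0},{"x":0,"y":15,"z":-80,"ax":0,"ay":0,"az":0,"grip":0},{"x":25,"y":0,"z":-90,"ax":0,"ay":0,"az":0,"grip":0},{"x":70,"y":-35,"z":-90,"ax":0,"ay":0,"az":0,"grip":0},{"x":112,"y":-73,"z":-90,"ax":0,"ay":0,"az":0,"grip":0},{"x":112,"y":-73,"z":-90,"ax":0,"ay":0,"az":0,"grip":0},{"x":112,"y":-73,"z":-60,"ax":0,"ay":0,"az":0,"grip":0},{"x":112,"y":-73,"z":-32,"ax":0,"ay":0,"az":0,"grip":0}]'
python3 -c "from h import *;go(-70,-30,128)"
```

```text
time: 7.0
eef_pos: [0.4991, 0.0179, 0.1329]
tool_rot: [[-0.966, 0.259, 0.003], [0.259, 0.966, 0.0], [-0.003, 0.001, -1.0]]
wrist_force: [0.0, 0.0, -1.0]
width: 0.004
grasp_force: 0.0
t 7.0 fix [-110.7  -29.1] z 132.89433756538028 F [ 0.  0. -1.] w 0.0038533870548586673 shift [-40.6  -0.8   5. ] yang 74.9947844683437
```

```bash
python3 -m inch '[{"x":-22,"y":-1,"z":3,"ax":0,"ay":0,"az":0,"grip":0},{"x":-38,"y":-1,"z":4,"ax":0,"ay":0,"az":0,"grip":0},{"x":-48,"y":-1,"z":4,"ax":0,"ay":0,"az":0,"grip":0},{"x":-58,"y":-1,"z":4,"ax":0,"ay":0,"az":0,"grip":0},{"x":-74,"y":-1,"z":4,"ax":0,"ay":0,"az":0,"grip":0},{"x":-92,"y":-1,"z":10,"ax":0,"ay":0,"az":0,"grip":0},{"x":-107,"y":-1,"z":21,"ax":0,"ay":0,"az":0,"grip":0},{"x":-107,"y":-1,"z":21,"ax":0,"ay":0,"az":0,"grip":0}]'
python3 - <<'E'
from h import *
go(7,-30,97)
im=imaging.read_camera('scene');cv2.imwrite('pics/k1raw.png',im[:,:,::-1])
hs=cv2.cvtColor(im,cv2.COLOR_RGB2HSV);o=cv2.inRange(hs,(3,180,130),(15,255,255));ys,xs=np.nonzero(o[200:270,280:380]);print(xs.min()+280,xs.max()+280,ys.min()+200,ys.max()+200)
for a in(0,15,30,45,60,75,90,100):
  r=np.radians(a);print(a,proj('scene',[*W(-.044+.092*np.cos(r),-.030),.058+.092*np.sin(r)]).round())
E
```

```text
time: 8.0
eef_pos: [0.6012, -0.0115, 0.1109]
tool_rot: [[-0.966, 0.259, -0.001], [0.259, 0.966, -0.0], [0.0, -0.0, -1.0]]
wrist_force: [-0.9, 0.4, -0.5]
width: 0.007
grasp_force: 0.0
t 8.0 fix [ -4.4 -31.2] z 110.8774334995409 F [-0.9  0.4 -0.5] w 0.0070704311714585725 shift [-11.4   1.2  13.9] yang 74.97562671496273
309 322 242 245
0 [316. 267.]
15 [316. 260.]
30 [316. 251.]
45 [315. 242.]
60 [314. 233.]
75 [312. 225.]
90 [311. 219.]
100 [310. 215.]
```

The keeper tip is at scene row ~244, so about 43°, following as computed. I'll continue down.

```bash
python3 -m inch '[{"x":-7,"y":1,"z":7,"ax":0,"ay":0,"az":0,"grip":0},{"x":-13,"y":1,"z":15,"ax":0,"ay":0,"az":0,"grip":0},{"x":-18,"y":1,"z":24,"ax":0,"ay":0,"az":0,"grip":0},{"x":-22,"y":1,"z":33,"ax":0,"ay":0,"az":0,"grip":0},{"x":-24,"y":1,"z":42,"ax":0,"ay":0,"az":0,"grip":0},{"x":-24,"y":1,"z":47,"ax":0,"ay":0,"az":0,"grip":0},{"x":-24,"y":1,"z":47,"ax":0,"ay":0,"az":0,"grip":0}]'
python3 -c "from h import *;go(19,-30,62)"
```

```text
time: 8.93
eef_pos: [0.6236, -0.0163, 0.064]
tool_rot: [[-0.966, 0.259, -0.001], [0.259, 0.966, 0.0], [0.001, -0.0, -1.0]]
wrist_force: [-0.4, 0.2, -0.6]
width: 0.003
grasp_force: 0.0
t 8.925 fix [ 18.5 -30.1] z 64.04782126212294 F [-0.4  0.2 -0.6] w 0.0028568322700586214 shift [-0.5  0.1  2. ] yang 75.00164720876109
```

Now press down a few mm at a time until the force shows it has seated.

```bash
python3 -m inch '[{"x":0,"y":0,"z":1.5,"ax":0,"ay":0,"az":0,"grip":0},{"x":0,"y":0,"z":3,"ax":0,"ay":0,"az":0,"grip":0},{"x":0,"y":0,"z":3,"ax":0,"ay":0,"az":0,"grip":0}]'
python3 -m inch '[{"x":0,"y":0,"z":1,"ax":0,"ay":0,"az":0,"grip":0},{"x":0,"y":0,"z":2,"ax":0,"ay":0,"az":0,"grip":0},{"x":0,"y":0,"z":2,"ax":0,"ay":0,"az":0,"grip":0}]'
```

```text
time: 9.3
eef_pos: [0.624, -0.0163, 0.0631]
tool_rot: [[-0.966, 0.259, 0.0], [0.259, 0.966, -0.0], [-0.0, 0.0, -1.0]]
wrist_force: [-3.1, -0.5, 7.5]
width: 0.003
grasp_force: 3.7
time: 9.68
eef_pos: [0.6241, -0.0163, 0.063]
tool_rot: [[-0.966, 0.259, 0.0], [0.259, 0.966, -0.0], [-0.0, 0.0, -1.0]]
wrist_force: [-7.7, 0.6, 16.6]
width: 0.003
grasp_force: 8.6
```

It hit a hard stop: 17 N with no further travel. I'll retreat and verify.

```bash
python3 -m inch '[{"x":0,"y":0,"z":-20,"ax":0,"ay":0,"az":0,"grip":0},{"x":0,"y":0,"z":-60,"ax":0,"ay":0,"az":0,"grip":0},{"x":0,"y":0,"z":-110,"ax":0,"ay":0,"az":0,"grip":0},{"x":50,"y":0,"z":-130,"ax":0,"ay":0,"az":0,"grip":0},{"x":100,"y":0,"z":-150,"ax":0,"ay":0,"az":0,"grip":0},{"x":150,"y":0,"z":-150,"ax":0,"ay":0,"az":0,"grip":0},{"x":150,"y":0,"z":-150,"ax":0,"ay":0,"az":0,"grip":0},{"x":150,"y":0,"z":-150,"ax":0,"ay":0,"az":0,"grip":0}]'
python3 - <<'E'
from h import *
im=imaging.read_camera('scene');cv2.imwrite('pics/end.png',cv2.resize(im[160:310,250:450,::-1],None,fx=4,fy=4,interpolation=2))
hs=cv2.cvtColor(im,cv2.COLOR_RGB2HSV);o=cv2.inRange(hs,(3,190,150),(13,255,255));ys,xs=np.nonzero(o[230:290,285:345]);print(xs.min()+285,xs.max()+285,ys.min()+230,ys.max()+230)
E
```

```text
time: 10.68
eef_pos: [0.4798, 0.0224, 0.2104]
tool_rot: [[-0.966, 0.259, 0.002], [0.259, 0.966, -0.0], [-0.002, 0.0, -1.0]]
wrist_force: [-0.7, 0.8, 0.4]
width: 0.004
grasp_force: 0.0
306 323 246 268
```

View pics/end.png

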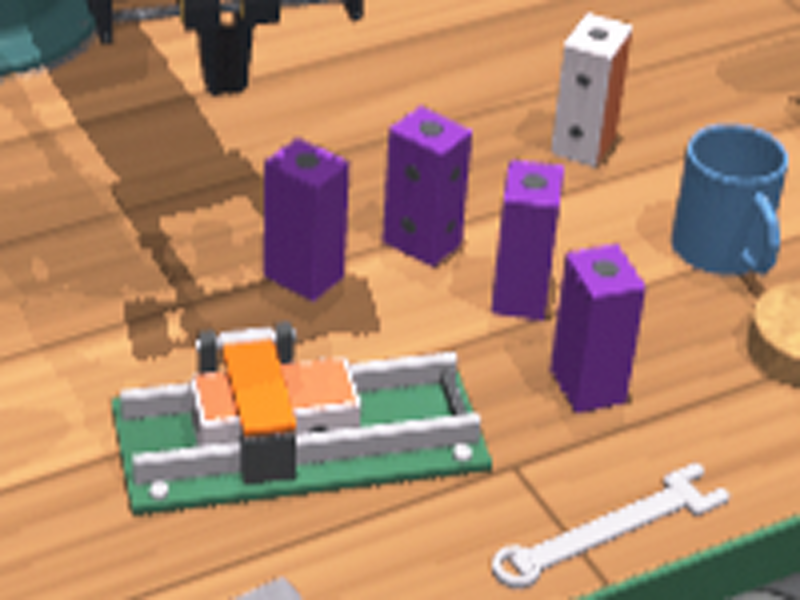

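The keeper lies level on the rest post (268,435), across the casting, which is flat with its brown face up. Everything else stands where it was.

```bash
python3 -c "from rig import workorder;print(workorder.sign_off())"
```

```text
the job is handed in; nothing more can be done
None
```

The casting lies flat in the channel with its brown face up and the keeper is fully down on the rest post; the job was handed in at about 10.7 s, and no verdict came back.

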